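Load the knob tray and hold it up level

ROBOT

A 6-joint arm with a two-finger parallel gripper is mounted at the origin on the work surface. World frame = base frame: x ahead of the robot, y to its left, z up, the work surface at z = 0. Lengths are in m, angles in rad, forces in N, time in s.
With the tool pointing down it reaches from about 0.35 to 0.85 m from the base axis. Payload 8.1 kg.
Tool frame: the origin (TCP) lies at the very end of the fingers, on their centre line; the grasp point (between the pads) lies 19 mm behind it; z points along the fingers, y is the direction in which the jaws open and shut (so a half turn about z gives the same grasp; the last joint's range is limited). The gripper opens to 93 mm and grips with 3 to 60 N. Pads are 15 mm wide; open, the fingers measure 128 mm over their backs; the gripper's body (75 mm by 188 mm) begins 65 mm behind the grasp point.
Start: joints at [1.077, 0.13, 1.488, -0, 1.523, -0.085], TCP at [0.238, 0.551, 0.219] pointing down, gripper open.
Joint ranges: [-2.96, 2.96], [-0.89, 2.26], [0.02, 2.5], [-1.34, 4.48], [0, 2.73], [-2.66, 2.66]. Speed limits (rad/s): [2.39, 2.39, 2.79, 3.14, 3.14, 3.14].

INTERFACE

Orientations are given as a rotation vector (axis times angle).
In Python, from plant import * gives the robot as it stands.
- The arm moves only by the tool apply_moves, never from a script. Its argument "commands" is one flat list of numbers, 7 for each row, row after row: the shift along the world's x, y, z in cm, then the turn, a rotation vector about the world's x, y, z in rad, then the finger opening in cm, from 0 to 9.3. A call has 1 to 8 rows; each row shifts and turns the pose as measured when the row begins; what a row does not reach is not made up. A row lasts 1/8 s, in which the tool goes at most 62.5 mm and 10.7 degrees, less where a joint would pass 70% of its speed; a pose out of reach is approached as far as the arm can. A call with a gripper value outside its range is refused whole. The fingers move at their own pace and stop on an object; "squeeze" is the grip in N (left out, the last holds). Time passes only in rows, so rows that do not move let the fingers close. It gives the time, the measured TCP pose, the force and the opening at its end, in the units of the state.
- read_state(): the state, without advancing time (a new reading comes with each control period).
- read_camera(name): name is "scene" or "top"; returns (picture, depth): 480x640x3 uint8, blue, green, red; 480x640 float32, m along the optical axis (not along the pixel's ray), 0 where there is no reading.
- camera_model(name): a dict with "intrinsics" (3x3 intrinsics, pixels), "R" (3x3) and "t" (3): a world point X has camera coordinates R X + t. Camera axes: x right, y down, z forward; pixel columns grow to the right and rows downward; lengths in m; the calibration is good to about 2 mm. A picture is of the moment at which its call begins. camera_model takes no time and is no camera call.
- close_job(): hands the job in, once; it reports no verdict.
Trained networks look in the newest picture that a camera, given by its name, has taken for a name from the list of things; names that differ only in an ending like _2 or _b are one class to them, and where a whole thing is asked for, a point or a joint stands for the part that bears it (a point fixed in the world has none). Each returns a list of dicts, best first, with "conf" (0 to 1); they miss things now and then, are a little off and sometimes report something else, mostly with a low value. They report only what shows in the picture. A call takes as long as a camera call. They do not tell look-alikes from the thing itself.
- find_in(query, camera): "point" ([x, y, z] in m, in the coordinates of the camera as it stood for that picture, good to about 4 mm: the middle of the surface that is visible of it).
- cut_out(query, camera): "mask" (480x640 bool, what is visible of it).
- spot_point(query, camera): "point" ([x, y, z] in m, in the coordinates of the camera as it stood for that picture, good to about 4 mm: a listed point, or the origin of a listed thing).
The state is a dict: "t": time; "q": joint angles; "dq": joint speeds; "joint_torque": joint torques, N m; "tool_pos": TCP position; "orientation": TCP orientation; "force": force on the tool from outside, world axes, zero at the start; "wrist_torque": the same for the moment, N m; "opening": finger opening in m.
Only numpy, scipy, OpenCV 4.12 (cv2) and the standard library are available. Lean on these libraries where they do the work, as an engineer would, in place of code of your own. Each camera call takes 0.05 s, during which the arm holds its last target. There are 200 camera calls.

TASK

Pick up the open square steel cup and tip all five brass shoe-tree knobs out of it into the plywood carrying tray, then stand the empty cup upright on the bench again, clear of the tray. Then take the tray by its upright middle board, lift it, keeping it level, and finish while still holding it level and still in the air, its underside about 10 cm above the bench, with all five knobs in it. Do not disturb the other things on the bench.

Things in the scene. Friction and masses are not known exactly. Their poses are not given: they have to be found in the camera images.
- cup: Plain open square steel cup on the bench (top at z = 0): 62 x 62 mm outside, 75 mm tall, flat upright sides, walls and floor 3 mm, no handle; 0.1 to 0.15 kg. Holds the five knobs at the start; 40 mm or more free all round. Grip it firmly (40 N) across two opposite flats. Tipped about 115 degrees it empties. Origin: centre of its underside; x, y square to its flats, z up to the mouth.
- tray: Open plywood tray: 170 mm (its x) by 200 mm (its y), walls 45 mm high, 6 mm thick, floor 6 mm; 0.3 to 0.55 kg. A 16 mm thick upright board along its y axis splits it into two equal compartments, -x and +x (71 by 188 mm inside; knobs may go in either or both); the board is 56 mm high, its middle 110 mm rising to 90 mm as the handle. Origin: centre of its underside, z up.
- tray_grip (a point): Middle of the top edge of the tray's upright board, 90 mm above the tray's underside. Pinch the board here from above across its 16 mm (tray x); a firm grip (40 N) keeps the tray level even with the knobs all on one side.
- knob1_ball (a point): Centre of the 18 mm ball of brass shoe-tree knob 1 of 5 (all alike: ball on a short 10 mm stub foot, 21 mm tall, 20 g). It rolls unevenly. At the start it stands in the cup; resting in the tray its ball centre is 14 to 20 mm above the tray's underside.
- knob2_ball (a point): Centre of the 18 mm ball of brass shoe-tree knob 2 of 5 (all alike: ball on a short 10 mm stub foot, 21 mm tall, 20 g). It rolls unevenly. At the start it stands in the cup; resting in the tray its ball centre is 14 to 20 mm above the tray's underside.
- knob3_ball (a point): Centre of the 18 mm ball of brass shoe-tree knob 3 of 5 (all alike: ball on a short 10 mm stub foot, 21 mm tall, 20 g). It rolls unevenly. At the start it stands in the cup; resting in the tray its ball centre is 14 to 20 mm above the tray's underside.
- knob4_ball (a point): Centre of the 18 mm ball of brass shoe-tree knob 4 of 5 (all alike: ball on a short 10 mm stub foot, 21 mm tall, 20 g). It rolls unevenly. At the start it stands in the cup; resting in the tray its ball centre is 14 to 20 mm above the tray's underside.
- knob5_ball (a point): Centre of the 18 mm ball of brass shoe-tree knob 5 of 5 (all alike: ball on a short 10 mm stub foot, 21 mm tall, 20 g). It rolls unevenly. At the start it stands in the cup; resting in the tray its ball centre is 14 to 20 mm above the tray's underside.
- jar: Bystander: closed amber glass jar with a dark lid, 60 mm diameter, 62 mm tall; origin under its centre. Leave it alone.
- tin: Bystander: flat closed polish tin, 75 mm diameter, 32 mm tall; origin under its centre. Leave it alone.
- hammer: Bystander: hammer lying beyond the tray. Leave it alone.
- brush: Bystander: brush lying far to the right. Leave it alone.
- heel_block: Bystander: black rubber block 85 x 150 x 35 mm, far side of the bench. Leave it alone.
- last: Bystander: wooden shoe last, 250 mm long, 86 mm tall, on the left. Leave it alone.
- soles: Bystander: stack of sole slabs, about 100 x 95 x 30 mm, on the left near the robot. Leave it alone.
Not all that is in view belongs to the job. What is shaped like the cup but blue or purple is not meant.

How it is judged:
On the way, in this order (a step that is already met when the one before it is completed fails the run):
1. the cup is lifted off the bench in the fingers (height (world z) of cup above 0.03 m and contact force between cup and the fingers above 0.5 N), for 0.2 s.
2. all five knobs have been tipped from the held cup into the tray, which stands on the bench (x of knob1_ball in the frame of tray between -0.079 and 0.079 m and y of knob1_ball in the frame of tray between -0.094 and 0.094 m and z of knob1_ball in the frame of tray between 0.005 and 0.05 m and x of knob2_ball in the frame of tray between -0.079 and 0.079 m and y of knob2_ball in the frame of tray between -0.094 and 0.094 m and z of knob2_ball in the frame of tray between 0.005 and 0.05 m and x of knob3_ball in the frame of tray between -0.079 and 0.079 m and y of knob3_ball in the frame of tray between -0.094 and 0.094 m and z of knob3_ball in the frame of tray between 0.005 and 0.05 m and x of knob4_ball in the frame of tray between -0.079 and 0.079 m and y of knob4_ball in the frame of tray between -0.094 and 0.094 m and z of knob4_ball in the frame of tray between 0.005 and 0.05 m and x of knob5_ball in the frame of tray between -0.079 and 0.079 m and y of knob5_ball in the frame of tray between -0.094 and 0.094 m and z of knob5_ball in the frame of tray between 0.005 and 0.05 m and contact force between cup and the fingers above 0.5 N and height (world z) of tray below 0.006 m and angle between tray's own z axis and vertical below 0.05 rad), for 0.2 s.
3. the empty cup stands upright on the bench again, let go and clear of the tray, the tray still standing on the bench with the five knobs in it (x of knob1_ball in the frame of tray between -0.079 and 0.079 m and y of knob1_ball in the frame of tray between -0.094 and 0.094 m and z of knob1_ball in the frame of tray between 0.005 and 0.05 m and x of knob2_ball in the frame of tray between -0.079 and 0.079 m and y of knob2_ball in the frame of tray between -0.094 and 0.094 m and z of knob2_ball in the frame of tray between 0.005 and 0.05 m and x of knob3_ball in the frame of tray between -0.079 and 0.079 m and y of knob3_ball in the frame of tray between -0.094 and 0.094 m and z of knob3_ball in the frame of tray between 0.005 and 0.05 m and x of knob4_ball in the frame of tray between -0.079 and 0.079 m and y of knob4_ball in the frame of tray between -0.094 and 0.094 m and z of knob4_ball in the frame of tray between 0.005 and 0.05 m and x of knob5_ball in the frame of tray between -0.079 and 0.079 m and y of knob5_ball in the frame of tray between -0.094 and 0.094 m and z of knob5_ball in the frame of tray between 0.005 and 0.05 m and height (world z) of cup between -0.005 and 0.006 m and angle between cup's own z axis and vertical below 0.1 rad and contact force between cup and the arm below 0.05 N and contact force between cup and tray below 0.05 N and height (world z) of tray below 0.006 m), for 0.3 s.
At the end, for the whole second after the job is handed in: Gripper holds the tray, underside 70 to 150 mm above the bench, tilted under 0.1 rad, still (20 mm/s, 0.1 rad/s), touching no bystander; five knobs inside it (ball centres under 50 mm above its underside); cup upright (0.1 rad) on the bench, let go, clear of the tray (x of knob1_ball in the frame of tray between -0.079 and 0.079 m and y of knob1_ball in the frame of tray between -0.094 and 0.094 m and z of knob1_ball in the frame of tray between 0.005 and 0.05 m and x of knob2_ball in the frame of tray between -0.079 and 0.079 m and y of knob2_ball in the frame of tray between -0.094 and 0.094 m and z of knob2_ball in the frame of tray between 0.005 and 0.05 m and x of knob3_ball in the frame of tray between -0.079 and 0.079 m and y of knob3_ball in the frame of tray between -0.094 and 0.094 m and z of knob3_ball in the frame of tray between 0.005 and 0.05 m and x of knob4_ball in the frame of tray between -0.079 and 0.079 m and y of knob4_ball in the frame of tray between -0.094 and 0.094 m and z of knob4_ball in the frame of tray between 0.005 and 0.05 m and x of knob5_ball in the frame of tray between -0.079 and 0.079 m and y of knob5_ball in the frame of tray between -0.094 and 0.094 m and z of knob5_ball in the frame of tray between 0.005 and 0.05 m and height (world z) of cup between -0.005 and 0.006 m and angle between each of cup, tray's own z axis and vertical below 0.1 rad and contact force between cup and the arm below 0.05 N and contact force between cup and tray below 0.05 N and height (world z) of tray between 0.07 and 0.15 m and linear speed of tray below 0.02 m/s and angular speed of tray below 0.1 rad/s and contact force between tray and the fingers above 1 N and contact force between tray and jar below 0.05 N and contact force between tray and tin below 0.05 N and contact force between tray and hammer below 0.05 N and contact force between tray and brush below 0.05 N and contact force between tray and heel_block below 0.05 N and contact force between tray and last below 0.05 N and contact force between tray and soles below 0.05 N); the arm keeps its last pose, push and grip.
It fails at once if a bystander was moved more than 20 mm (distance of any of jar, tin, hammer, brush, heel_block, last, soles from where it was at the start of the episode above 0.02 m).
It fails at once if the tray was tipped by more than 0.3 rad (angle between tray's own z axis and vertical above 0.3 rad).
It also fails if it takes over 72 s, if anything falls off the work surface, if the arm or the gripper's body presses on something with over 40 N, if the wrist force passes 120 N, or if a joint passes its speed limit or range.

## Working session

There is one attempt and no reset: what is moved stays moved. The work goes in short steps, Python scripts to look and compute and a tool call to move; the robot and the scene stay as the last step left them, time stands still between calls to the robot, and variables do not carry over. Pictures are saved under pics/ and viewed, about 8 in all and at most 12, crops included, and the job is handed in when it is done.

Besides the shell and the picture viewer there is one more tool, called as name(argument=value, ...), one argument or row to a line, values as JSON. apply_moves: Moves the arm, as the interface text tells. Its arguments: {"type":"object","properties":{"commands":{"type":"array"},"squeeze":{"type":"number"}},"required":["commands"]}

```bash
mkdir -p pics
cat > h.py <<'E'
from plant import *
import numpy as np, cv2
def w(cam,p):
    m=camera_model(cam); return np.array(m["R"]).T@(np.array(p)-np.array(m["t"]))
def cloud(cam,depth,mask):
    m=camera_model(cam); v,u=np.nonzero(mask&(depth>0)); z=depth[v,u]
    K=np.array(m["intrinsics"]); P=np.stack([(u-K[0,2])/K[0,0]*z,(v-K[1,2])/K[1,1]*z,z],1)
    return (P-np.array(m["t"]))@np.array(m["R"])
E
python3 - <<'E'
from h import *
np.set_printoptions(precision=4,suppress=True)
for c in("scene","top"):
    im,d=read_camera(c); cv2.imwrite(f"pics/{c}0.png",im); np.save(c+"d.npy",d)
    for n in("cup","tray","tray_grip","jar","tin","hammer","knob1_ball"):
        for r in spot_point(n,c)[:6]: print(c,n,round(r["conf"],2),w(c,r["point"]))
for n in ("cup","tray"):
    for r in cut_out(n,"top")[:4]:
        m=r["mask"]; P=cloud("top",np.load("topd.npy"),m)
        if len(P)<10: continue
        zt=P[:,2].max(); Q=P[P[:,2]>(0.065 if n=="cup" else 0.035)]
        vv,uu=np.nonzero(m)
        if len(Q)>10: print(n,r["conf"],uu.mean(),vv.mean(),zt,cv2.minAreaRect((Q[:,:2]*1000).astype(np.float32)))
print(read_state())
E
```

```text
scene cup 0.95 [ 0.3312 -0.4049 -0.0013]
scene cup 0.84 [ 0.4453 -0.3721  0.0004]
scene cup 0.82 [ 0.3989 -0.603   0.002 ]
scene cup 0.76 [ 0.362  -0.2639  0.0032]
scene tray 0.58 [0.5748 0.1929 0.0013]
scene tray_grip 0.6 [0.5742 0.1932 0.0917]
scene tray_grip 0.37 [ 0.4669 -0.1603  0.0032]
scene jar 0.61 [ 0.641  -0.2226  0.0023]
scene jar 0.24 [0.3356 0.4498 0.    ]
scene jar 0.21 [ 0.4413 -0.3541  0.0177]
scene tin 0.98 [ 0.467  -0.1629  0.0019]
scene hammer 0.55 [0.7492 0.231  0.0022]
top cup 0.91 [ 0.368  -0.2607 -0.0004]
top cup 0.66 [ 0.3955 -0.6052  0.0033]
top cup 0.64 [ 0.4502 -0.373   0.0015]
top cup 0.57 [ 0.3304 -0.4004 -0.0006]
top tray 0.63 [ 0.5773  0.1955 -0.0009]
top tray_grip 0.57 [0.5741 0.1909 0.0877]
top jar 0.6 [ 0.6431 -0.2214  0.0013]
top tin 0.95 [ 0.4629 -0.1622  0.0041]
top hammer 0.71 [ 0.7502  0.2339 -0.0003]
top hammer 0.58 [ 0.4395 -0.3549  0.0188]
top knob1_ball 0.65 [ 0.3879 -0.4948  0.0046]
top knob1_ball 0.4 [ 0.459  -0.3796  0.0188]
cup 0.96 409.3918495297806 315.5485893416928 0.0821284812168338 ((365.94586181640625, -263.68927001953125), (62.167
[... 476 characters left out ...]
5.1655883789062), (64.61602020263672, 64.49683380126953), 52.279396057128906)
tray 0.9 241.79154616240268 244.5401557285873 0.10079581066746854 ((574.9678955078125, 193.95123291015625), (171.4671173095703, 200.6003875732422), 14.697202682495117)
{'t': 0.9, 'q': array([ 1.0766,  0.1303,  1.4882, -0.    ,  1.523 , -0.0854]), 'dq': array([-0.0003, -0.0011,  0.0009,  0.0011, -0.0007, -0.0001]), 'joint_torque': array([ -0.0002, -55.9762, -49.2057,   0.0768,   0.0229,  -0.0001]), 'tool_pos': array([0.2385, 0.5506, 0.2187]), 'orientation': array([0.6377, 3.0761, 0.0001]), 'force': array([-0.1119,  0.5623,  0.2868]), 'wrist_torque': array([ 0.0499,  0.0572, -0.0319]), 'opening': 0.09301199306725262}
```

```bash
ls .
```

```text
h.py
pics
scened.npy
topd.npy
```

View pics/top0.png

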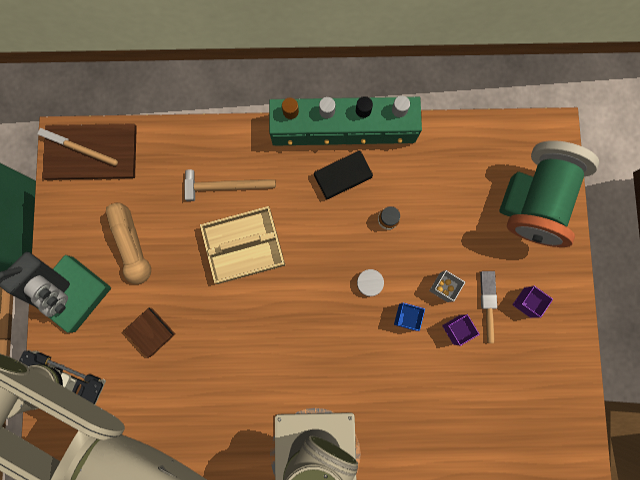

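View pics/scene0.png

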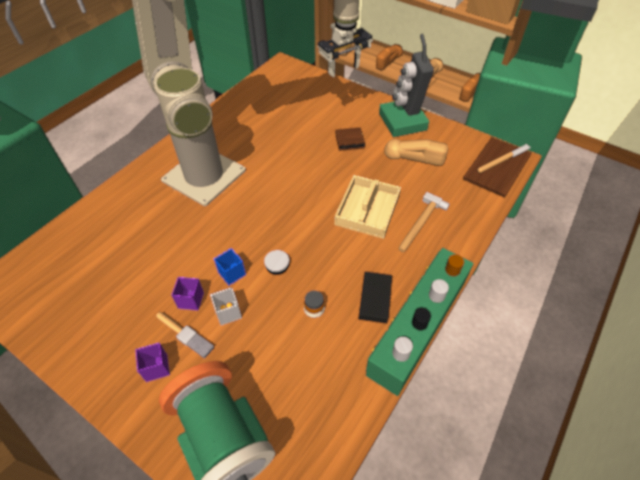

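The steel cup with the knobs is at top-image pixel (448,286), i.e. world (0.448,-0.372). The tray is at (242,245). The blue cup (409,316) and the purple cups (461,330) and (532,301) are look-alikes. I'll head for the cup with the tool leaning back towards the robot, so that the knobs later pour out below the gripper.

apply_moves(
  commands=[3.2,-4,1.5,0,0,0,9.3,3.2,-4,1.5,0,0,0,9.3,3.2,-4,1.5,0,0,0,9.3,3.2,-4,1.5,0,0,0,9.3,3.2,-4,1.5,0,0,0,9.3,1.3,-5.8,0,0,0,-0.04,9.3,1.3,-5.8,0,0,0,-0.04,9.3,1.3,-5.8,0,0,0,-0.04,9.3],
  squeeze=40,
)

```text
t: 1.9
tool_pos: [0.4405, 0.1677, 0.2959]
orientation: [0.814, 3.032, 0.001]
force: [0.1, 0.2, -0.2]
opening: 0.0929
```

```bash
python3 -c "
from h import *
s=read_state();print(s['t'],s['q'],s['tool_pos'],s['orientation'])"
```

```text
1.9 [ 2.55650514e-01 -2.43912253e-01  1.70911955e+00 -8.93640814e-04
  1.67394326e+00 -7.90759919e-01] [0.44050179 0.16770694 0.29588665] [8.13775294e-01 3.03171299e+00 6.85258870e-04]
```

apply_moves(
  commands=[1.3,-5.8,0,0,0,-0.04,9.3,1.3,-5.8,0,0.08,0.12,0,9.3,1.3,-5.8,0,0.08,0.12,0,9.3,0,-6,0,0.08,0.12,0,9.3,0,-6,0,0.08,0.12,0,9.3,0,-6,0,0,0,0,9.3,0,-6,0,0,0,0,9.3,0,-3,0,0,0,0,9.3],
)

```text
t: 2.9
tool_pos: [0.4781, -0.2922, 0.2945]
orientation: [-0.72, -2.467, -0.253]
force: [-0.1, 1.2, 0.3]
opening: 0.0929
```

```bash
python3 -c "
from h import *
s=read_state();print(s['t'],s['q'],s['tool_pos'],s['orientation'])"
```

```text
2.9 [-0.63280114  0.61255066  0.8694928  -0.01393526  2.25120965 -1.64094724] [ 0.47811936 -0.29223545  0.29451874] [-0.72025705 -2.46703131 -0.25337566]
```

```bash
cat >> h.py <<'E'
from scipy.spatial.transform import Rotation as Ro
def Rt(head,alpha,sgn=1):
    "tool heading (deg), tilt from straight down (deg); y horizontal = head-90"
    h,a=np.radians([head,alpha]); z=np.array([np.sin(a)*np.cos(h),np.sin(a)*np.sin(h),-np.cos(a)])
    y=sgn*np.array([np.sin(h),-np.cos(h),0]); return np.stack([np.cross(y,z),y,z],1)
def delta(R,grasp,back=0):
    s=read_state(); tcp=np.array(grasp)+R[:,2]*(0.019-back)
    rv=Ro.from_matrix(R@Ro.from_rotvec(s["orientation"]).as_matrix().T).as_rotvec()
    print("cm",np.round((tcp-s["tool_pos"])*100,2),"rv",np.round(rv,3),np.round(np.linalg.norm(rv),2))
E
python3 - <<'E'
from h import *
R=Rt(147.2,45)
print(R)
delta(R,[.447,-.3715,.053],0.13); 
delta(R,[.447,-.3715,.053],0)
E
```

```text
[[-0.59437035  0.54170821 -0.59437035]
 [ 0.38304555  0.8405666   0.38304555]
 [ 0.70710678  0.         -0.70710678]]
cm [  3.49 -12.18 -16.3 ] rv [0.084 0.177 0.006] 0.2
cm [ -4.24  -7.2  -25.5 ] rv [0.084 0.177 0.006] 0.2
```

apply_moves(
  commands=[0.7,-3,-4,0.04,0.09,0,9.3,0.7,-3,-4,0.04,0.09,0,9.3,0.7,-3,-4,0,0,0,9.3,0.7,-3,-4,0,0,0,9.3,0,0,0,0,0,0,9.3],
)

```text
t: 3.52
tool_pos: [0.5026, -0.4137, 0.1253]
orientation: [-0.68, -2.262, -0.28]
force: [-0.8, 1.2, -2.5]
opening: 0.0929
```

Run:
```python
from h import *
R=Rt(147.2,45)
print(read_state()['q'])
delta(R,[.447,-.3715,.053],0)
im,d=read_camera("scene"); cv2.imwrite("pics/s1.png",cv2.resize(im[180:400,100:400],None,fx=2.4,fy=2.4))
im,d=read_camera("top")
```

```text
[-0.71167953  1.36763224  0.09858666 -0.15317476  2.46198682 -1.77811176]
cm [-6.69  4.95 -8.57] rv [-0.002 -0.012  0.009] 0.02
```

View pics/s1.png

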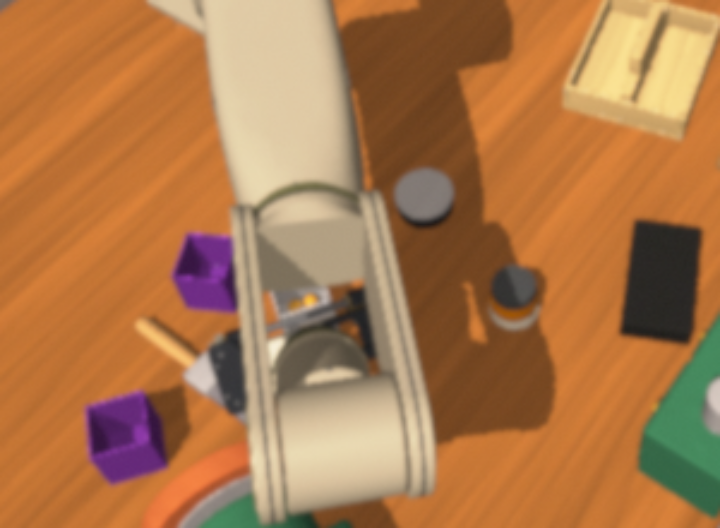

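The view shows the gripper on the far side of the cup (knobs visible at about (300,300)), with the jaws straddling it. The arm is nearly stretched, so I'll fit its kinematics before going on.

```bash
cat > kin.py <<'E'
from h import *
from scipy.optimize import least_squares
D=[([1.0766,.1303,1.4882,0,1.523,-.0854],[.2385,.5506,.2187],[.6377,3.0761,.0001]),
([.2556505,-.2439123,1.70912,-.000894,1.673943,-.79076],[.440502,.167707,.295887],[.813775,3.031713,.000685]),
([-.632801,.6125507,.8694928,-.0139353,2.25121,-1.640947],[.478119,-.292235,.294519],[-.720257,-2.467031,-.253376]),
([-.7116795,1.367632,.0985867,-.1531748,2.461987,-1.778112],[.5026,-.4137,.1253],[-.68,-2.262,-.28])]
E=lambda a,t:Ro.from_euler(a,t).as_matrix()
def fk(q,p,s4=1,s6=1,full=False):
    d1,a1,L2,a3,L3,d6,yo=p
    R1=E('z',q[0]); R2=R1@E('y',q[1]); R3=R2@E('y',q[2]); R4=R3@E('z',s4*q[3]); R5=R4@E('y',q[4]); R6=R5@E('z',s6*q[5])
    sh=R1@[a1,yo,d1]; el=sh+R2@[0,0,L2]; wr=el+R3@[a3,0,L3]; tcp=wr+R5[:,2]*d6
    return (sh,el,wr,tcp,R6) if full else (tcp,R6)
def res(p,s4=1): return np.concatenate([fk(q,p,s4)[0]-x for q,x,o in D]+[[(p[1])*.001,p[3]*.001]])
SOL={s:least_squares(lambda p:res(p,s),[.35,.0,.4,0,.4,.25,.05]) for s in(1,-1)}
E
python3 - <<'E'
from kin import *
np.set_printoptions(precision=4,suppress=True)
for s4 in(1,-1):
    f=SOL[s4];print(s4,f.x,np.abs(f.fun).max())
    for s6 in(1,-1):
        print(s6,[np.round(Ro.from_matrix(fk(q,f.x,s4,s6)[1].T@Ro.from_rotvec(o).as_matrix()).as_rotvec(),3) for q,x,o in D])
    print(fk(D[3][0],f.x,s4,full=True)[:4])
E
```

```text
1 [ 0.3179 -0.      0.3691  0.0614  0.5534  0.3774  0.0512] 6.141686204194519e-05
1 [array([ 0.   , -0.   ,  1.571]), array([-0.   , -0.   ,  1.571]), array([-0.   , -0.   ,  1.571]), array([-0.   , -0.   ,  1.571])]
-1 [array([ 0. , -0. ,  1.4]), array([-0.   ,  0.   , -0.011]), array([-0.   ,  0.   , -1.711]), array([-0.   ,  0.   , -1.985])]
(array([0.0334, 0.0388, 0.3179]), array([ 0.3072, -0.1973,  0.3924]), array([ 0.7288, -0.561 ,  0.3891]), array([ 0.5026, -0.4137,  0.1253]))
-1 [ 0.0366  0.0192  0.2996 -0.1585  0.5316  0.2466  0.0344] 0.03309450709485018
1 [array([ 0.   , -0.   ,  1.571]), array([0.002, 0.   , 1.571]), array([0.016, 0.018, 1.588]), array([0.121, 0.185, 1.804])]
-1 [array([ 0. , -0. ,  1.4]), array([ 0.001, -0.001, -0.011]), array([ 0.017, -0.017, -1.693]), array([ 0.155, -0.154, -1.74 ])]
(array([0.037 , 0.0135, 0.0366]), array([ 0.2592, -0.1781,  0.097 ]), array([ 0.6471, -0.5126,  0.3102]), array([ 0.5302, -0.3806,  0.1378]))
```

```bash
cat >> kin.py <<'E'
P=SOL[1].x; OFF=E('z',np.pi/2)
LO=np.array([-2.96,-.89,.02,-1.34,0,-2.66]);HI=np.array([2.96,2.26,2.5,4.48,2.73,2.66])
def ik(R,grasp,q0,back=0):
    tcp=np.array(grasp)+R[:,2]*(.019-back)
    def f(q):
        t,r=fk(q,P); return np.concatenate([(t-tcp)*5,Ro.from_matrix(R.T@r@OFF).as_rotvec()])
    s=least_squares(f,np.clip(q0,LO+.01,HI-.01),bounds=(LO,HI)); return s.x,np.abs(s.fun).max()
E
python3 - <<'E'
from kin import *
np.set_printoptions(precision=3,suppress=True)
q=np.array(D[3][0])
def show(n,R,g,q,back=0):
    q2,e=ik(R,g,q,back); sh,el,wr,t,_=fk(q2,P,full=True); print(n,q2,'err',round(e,4),'el',el,'wr',wr); return q2
R=Rt(147.2,45)
q=show('grasp',R,[.447,-.3715,.053],q)
q=show('lift',R,[.447,-.3715,.2],q)
# pour at tray: cup tilt T, tool heading H outward with tilt T-45
for H in (14.7,18):
  qq=q.copy()
  h=np.radians(H); tc=np.array([.575,.194]); ty=np.radians(14.7)
  lip=np.append(tc+.04*np.array([np.cos(ty),np.sin(ty)]),.085)
  for T in (0,20,45,60,75,90,105,115,125):
    a=np.radians(T); o=np.array([np.cos(h),np.sin(h),0])
    m=-np.sin(a)*o+np.cos(a)*np.array([0,0,1]); n=-np.cos(a)*o-np.sin(a)*np.array([0,0,1]) # mouth, lip-side normal
    l=lip+[0,0,.06 if T<60 else 0]
    g=l-.031*n-.022*m
    al=T-45
    qq=show((H,T),Rt(H,al,-1),g,qq)
E
```

```text
grasp [-0.718  1.018  0.819 -0.118  2.081 -1.732] err 0.0 el [ 0.27  -0.168  0.512] wr [ 0.66  -0.509  0.306]
lift [-0.718  0.878  0.763 -0.135  2.276 -1.762] err 0.0 el [ 0.248 -0.148  0.554] wr [ 0.66  -0.509  0.453]
(14.7, 0) [ 0.246  1.424  0.02  -0.01   2.465 -1.587] err 0.0176 el [0.342 0.138 0.372] wr [0.882 0.274 0.381]
(14.7, 20) [ 0.245  0.879  0.751 -0.005  1.949 -1.583] err 0.0 el [0.263 0.119 0.553] wr [0.796 0.252 0.46 ]
(14.7, 45) [ 0.243  0.405  1.324 -0.     1.413 -1.585] err 0.0 el [0.129 0.085 0.657] wr [0.65  0.214 0.51 ]
(14.7, 60) [ 0.24   0.218  1.67   0.005  0.991 -1.589] err 0.0 el [0.065 0.069 0.678] wr [0.557 0.189 0.447]
(14.7, 75) [ 0.237  0.017  1.944  0.016  0.657 -1.6  ] err 0.0 el [-0.006  0.051  0.687] wr [0.469 0.166 0.42 ]
(14.7, 90) [ 0.234 -0.126  2.187  0.055  0.296 -1.64 ] err 0.0 el [-0.057  0.039  0.684] wr [0.39  0.145 0.369]
(14.7, 105) [ 0.243 -0.186  2.342  0.615  0.    -2.193] err 0.062 el [-0.078  0.033  0.681] wr [0.336 0.136 0.324]
(14.7, 115) [ 0.243 -0.247  2.377  1.083  0.    -2.66 ] err 0.2107 el [-0.1    0.028  0.676] wr [0.324 0
[... 419 characters left out ...]
5 0.657] wr [0.649 0.216 0.51 ]
(18, 60) [ 0.235  0.218  1.671  0.025  0.992 -1.661] err 0.0 el [0.066 0.068 0.678] wr [0.558 0.186 0.447]
(18, 75) [ 0.22   0.015  1.945  0.077  0.66  -1.713] err 0.0 el [-0.006  0.051  0.687] wr [0.471 0.158 0.42 ]
(18, 90) [ 0.201 -0.129  2.189  0.265  0.309 -1.903] err 0.0 el [-0.057  0.041  0.684] wr [0.394 0.133 0.369]
(18, 105) [ 0.232 -0.19   2.339  1.046  0.033 -2.66 ] err 0.0708 el [-0.08   0.034  0.68 ] wr [0.339 0.133 0.327]
(18, 115) [ 0.249 -0.246  2.376  1.06   0.    -2.659] err 0.2116 el [-0.1    0.028  0.676] wr [0.323 0.135 0.33 ]
(18, 125) [ 0.248 -0.317  2.419  1.061  0.    -2.655] err 0.3581 el [-0.124  0.021  0.669] wr [0.308 0.131 0.335]
```

```bash
cat > srch.py <<'E'
from kin import *
import itertools
np.set_printoptions(precision=2,suppress=True)
rng=np.random.default_rng(0)
ty=np.radians(14.7); TR=E('z',ty)
def cupcorners(ax,ay,up,g,gd):  # gd: grasp depth below rim
    return [g+gd*up+.031*(i*ax+j*ay) for i in(-1,1) for j in(-1,1)]
def pose(al,sg,T,psi,rho):
    ut=np.array([sg*np.sin(al),0,-np.cos(al)])
    m=np.array([np.sin(T)*np.cos(psi),np.sin(T)*np.sin(psi),np.cos(T)])
    R0=Ro.align_vectors([m],[ut])[0].as_matrix()
    return Ro.from_rotvec(m*rho).as_matrix()@R0, ut, m
def evalp(al,sg,T,psi,rho,lipxy,lipz,q0s,gd=.022):
    R,ut,m=pose(al,sg,T,psi,rho)
    ay=R[:,1]; ax=np.cross(ay,m)
    off=np.array([gd*m+.031*(i*ax+j*ay) for i in(-1,1) for j in(-1,1)])
    k=np.argsort(off[:,2]); w=off[k[:2]].mean(0) if off[k[1],2]-off[k[0],2]<.02 else off[k[0]]
    g=np.append(lipxy,lipz)-w
    box=np.array([g+R@[a*.0375,b*.094,-c] for a in(-1,1) for b in(-1,1) for c in(.065,.2)])
    tip=g+R@np.array([0,0,.019])
    best=None
    for q0 in q0s:
        q,e=ik(R,g,q0)
        if e<.003:
            mar=np.minimum(q-LO,HI-q).min()
            if best is None or mar>best[0]: best=(mar,q)
    return best,box[:,2].min(),g,R,off
if __name__=="__main__":
    q0s=[np.array([.24,.1,1.9,a,b,c]) for a,b,c in((0,.6,-1.6),(1.4,1,-1.6),(-1.1,1,-1.6),(1.4,1,1.2),(-1.1,1,1.2))]
    out=[]
    for al,sg,psi,rho in itertools.product(np.radians([30,45]),(1,-1),np.radians(14.7+np.arange(0,360,30)),np.radians([-90,-45,0,45,90,135,180,225])):
        side=1 if np.cos(psi-ty)<0 else -1
        lip=np.array([.575,.194])+TR[:2,:2]@np.array([side*.042,0])
        b,zb,g,R,off=evalp(al,sg,np.radians(118),psi,rho,lip,.095,q0s)
        if b and zb>.095 and b[0]>.08: out.append((np.degrees(al),sg,np.degrees(psi)-14.7,np.degrees(rho),zb,b[0],b[1],off[:,2].round(3)))
    for o in sorted(out,key=lambda o:-o[4])[:40]: print(*[x if isinstance(x,np.ndarray) else round(float(x),2) for x in o])
E
time python3 srch.py
```

```text
45.0 -1.0 240.0 135.0 0.11 0.61 [-0.32  0.42  1.89  1.35  1.37 -0.79] [ 0.01  0.02 -0.04 -0.04]
45.0 1.0 60.0 135.0 0.11 0.51 [ 0.6   1.07  0.88 -0.81  2.22  0.72] [-0.04 -0.04  0.02  0.01]
45.0 1.0 270.0 225.0 0.11 0.12 [-0.23  0.85  1.23  1.03  1.87  2.54] [-0.04 -0.04  0.01  0.02]
45.0 -1.0 90.0 225.0 0.11 0.29 [ 0.79  0.7   1.48 -1.05  1.77 -2.34] [ 0.02  0.01 -0.04 -0.04]
45.0 1.0 330.0 180.0 0.1 0.16 [0.1  1.29 0.51 0.45 2.57 2.18] [-0.04 -0.03  0.01  0.02]
45.0 -1.0 150.0 180.0 0.1 0.22 [ 0.59  0.12  2.28  4.24  0.81 -2.1 ] [ 0.02  0.01 -0.03 -0.04]
45.0 1.0 240.0 -90.0 0.1 0.48 [-0.32  0.34  2.02  1.45  1.29  2.17] [-0.03 -0.04  0.02  0.01]
45.0 -1.0 60.0 -90.0 0.1 0.1 [ 0.56  1.15  0.75 -0.79  2.31 -2.56] [ 0.01  0.02 -0.04 -0.03]
real	1m12.429s
user	1m12.930s
sys	0m0.156s
```

```bash
cat > opt.py <<'E'
from srch import *
rng=np.random.default_rng(1)
C=np.array([.575,.194,0])
# tray obstacle points
pts=[]
for y in np.arange(-.055,.056,.01):
    for x in(-.008,0,.008): pts+= [(x,y,z) for z in(.09,.075,.06)]
for y in np.arange(-.1,.101,.01):
    pts+=[(x,y,z) for x in(-.008,.008) for z in(.056,.04)]+[(x,y,.045) for x in(-.085,-.079,.079,.085)]
for x in np.arange(-.085,.086,.01): pts+=[(x,y,.045) for y in(-.1,-.094,.094,.1)]
OB=np.array(pts)@TR.T+C
def bd(p,c,h): # box distance in box frame
    return np.linalg.norm(np.maximum(np.abs(p-c)-h,0),axis=1)
BOX=[([0,0,-.165],[.0375,.094,.1]),([0,.040,-.023],[.010,.009,.042]),([0,-.040,-.023],[.010,.009,.042])]
def clear(R,g,m,gd,off):
    p=(OB-g)@R; d=min(bd(p,np.array(c),np.array(h)).min() for c,h in BOX)
    cf=np.stack([np.cross(R[:,1],m),R[:,1],m],1); pc=(OB-g)@cf
    d=min(d,bd(pc,np.array([0,0,gd-.0375]),np.array([.031,.031,.0375])).min())
    k=np.argsort(off[:,2])[:2]; a,b=g+off[k[0]],g+off[k[1]]
    st=[]
    for f in(.2,.5,.8):
        for v in(.1,.3,.5):
            for t in np.arange(0,.15,.015):
                q=a*f+b*(1-f)+m*(v*t)+np.array([0,0,.009-4.9*t*t])
                if q[2]>.02: st.append(q)
    ps=(np.array(st)-g)@R
    return d,min(bd(ps,np.array(c),np.array(h)).min() for c,h in BOX)
if __name__=="__main__":
    q0s=[np.array([.6,1.07,.88,-.81,2.2,.72])]
    res=[]
    for i in range(2500):
        psi=np.radians(14.7+rng.uniform(20,110)); rho=np.radians(rng.uniform(80,230)); T=np.radians(118)
        lz=rng.uniform(.07,.10); lx=rng.choice([-1,1])*rng.uniform(.025,.06); ly=rng.uniform(-.06,.03)
        lip=(C+TR@[lx,ly,0])[:2]
        R,ut,m=pose(np.pi/4,1,T,psi,rho); gd=.022
        ay=R[:,1];ax=np.cross(ay,m); off=np.array([gd*m+.031*(a*ax+b*ay) for a in(-1,1) for b in(-1,1)])
        k=np.argsort(off[:,2]); dz=off[k[1],2]-off[k[0],2]
        g=np.append(lip,lz)-off[k[:2]].mean(0)
        d,s=clear(R,g,m,gd,off)
        if d<.008 or s<.014: continue
        q,e=ik(R,g,q0s[0])
        mar=np.minimum(q-LO,HI-q).min()
        if e<.003 and mar>.1: res.append((lz-.5*min(d,.02)+.3*dz,d,s,dz,np.degrees(psi)-14.7,np.degrees(rho),lx,ly,lz,mar,q))
    res.sort(key=lambda r:r[0])
    for r in res[:15]: print(np.round(r[:-1],3),r[-1])
E
time python3 opt.py
```

```text
[  0.07   0.01   0.02   0.02  95.9  117.1    0.06  -0.06   0.07   0.24] [ 0.61  1.05  0.98 -1.1   1.87  0.3 ]
[  0.07   0.01   0.02   0.01  94.53 107.55   0.06   0.02   0.07   0.27] [ 0.73  1.02  1.01 -1.07  1.86  0.47]
[  0.07   0.01   0.02   0.01  86.63 114.98   0.06   0.03   0.07   0.3 ] [ 0.71  1.13  0.81 -1.04  1.98  0.46]
[  0.07   0.01   0.02   0.01  65.   121.48  -0.05   0.01   0.07   0.48] [ 0.69  0.99  1.06 -0.86  2.07  0.87]
[  0.07   0.01   0.02   0.01  96.81 102.51   0.06  -0.01   0.07   0.23] [ 0.71  0.92  1.16 -1.11  1.76  0.53]
[  0.07   0.01   0.02   0.01  80.1  104.48  -0.05  -0.06   0.07   0.3 ] [ 0.7   0.73  1.48 -1.03  1.77  0.91]
[  0.07   0.01   0.02   0.01 103.28  82.4   -0.05   0.01   0.07   0.17] [ 0.87  0.57  1.73 -1.17  1.58  0.89]
[  0.07   0.01   0.02   0.    74.42 117.74   0.06  -0.     0.08   0.33] [ 0.65  1.14  0.79 -1.01  2.02  0.61]
[  0.07   0.02   0.02   0.02  89.95 126.32   0.05  -0.03   0.07   0.28] [ 0.61  1.19  0.76 -1.06  2.03  0.22]
[  0.07   0.01   0.02   0.03  26.39 125.3   -0.05   0.03   0.07   0.32] [ 0.6   1.27  0.65 -0.74  2.41  1.33]
[  0.07   0.01   0.02   0.    80.63 116.5    0.06  -0.01   0.08   0.31] [ 0.65  1.1   0.86 -1.03  1.98  0.54]
[  0.07   0.01   0.02   0.   100.58  95.17   0.06   0.     0.08   0.19] [ 0.74  0.84  1.28 -1.15  1.68  0.59]
[  0.07   0.02   0.02   0.02  87.52 131.59   0.06  -0.03   0.08   0.27] [ 0.59  1.28  0.61 -1.07  2.11  0.15]
[  0.07   0.01   0.02   0.01 103.34  80.31  -0.05  -0.02   0.07   0.12] [ 0.82  0.52  1.81 -1.22  1.52  0.93]
[  0.07   0.02   0.02   0.03  82.96 139.07   0.05   0.03   0.07   0.13] [ 0.62  1.56  0.15 -1.12  2.33 -0.03]
real	0m14.726s
user	0m15.099s
sys	0m0.189s
```

apply_moves(
  commands=[-1.7,1.25,-2.15,0,-0.006,0.004,9.3,-1.7,1.25,-2.15,0,-0.006,0.004,9.3,-1.7,1.25,-2.15,0,0,0,9.3,-1.6,1.2,-2.1,0,0,0,9.3,0,0,0,0,0,0,9.3],
)

```text
t: 4.25
tool_pos: [0.4505, -0.3678, 0.0886]
orientation: [-0.686, -2.338, -0.249]
force: [-0.2, 0.5, -0.0]
opening: 0.0929
```

Run:
```python
from h import *
delta(Rt(147.2,45),[.447,-.3715,.053],0); print(read_state()["force"])
```

```text
cm [-1.48  0.36 -4.9 ] rv [ 0.041  0.051 -0.005] 0.07
[-0.16581028  0.45239985 -0.04957232]
```

apply_moves(
  commands=[-0.5,0.1,-1.6,0.041,0.051,-0.005,9.3,-0.5,0.1,-1.6,0,0,0,9.3,-0.5,0.15,-1.7,0,0,0,9.3,0,0,0,0,0,0,9.3],
)

```text
t: 4.75
tool_pos: [0.4422, -0.3679, 0.0543]
orientation: [-0.677, -2.303, -0.264]
force: [-0.3, -0.2, -1.0]
opening: 0.0928
```

Run:
```python
from h import *
delta(Rt(147.2,45),[.447,-.3715,.053],0); print(read_state()["force"])
```

```text
cm [-0.65  0.37 -1.47] rv [ 0.018  0.021 -0.002] 0.03
[-0.26325769 -0.21045305 -0.96661729]
```

apply_moves(
  commands=[-0.5,0.3,-1.0,0.018,0.021,-0.002,9.3,-0.3,0.2,-0.7,0,0,0,9.3,0,0,0,0,0,0,9.3],
)

```text
t: 5.12
tool_pos: [0.4342, -0.363, 0.0373]
orientation: [-0.671, -2.277, -0.277]
force: [-0.3, -0.2, -0.2]
opening: 0.0932
```

Run:
```python
from h import *
delta(Rt(147.2,45),[.447,-.3715,.053],0); print(read_state()["force"])
```

```text
cm [ 0.15 -0.12  0.23] rv [0.001 0.    0.   ] 0.0
[-0.30845027 -0.15951009 -0.21684777]
```

Good pose. I'll correct the small remainder, close, and lift.

apply_moves(
  commands=[0.1,-0.1,0.2,0,0,0,9.3,0,0,0,0,0,0,5.5,0,0,0,0,0,0,5.5,0,0,0,0,0,0,5.5,0,0,0,0,0,0,5.5],
  squeeze=40,
)

```text
t: 5.75
tool_pos: [0.4357, -0.3644, 0.04]
orientation: [-0.671, -2.279, -0.277]
force: [-0.7, -0.7, -1.3]
opening: 0.0617
```

apply_moves(
  commands=[0,0,0,0,0,0,5.5,0,0,0,0,0,0,5.5,0,0,2,0,0,0,5.5,0,0,3,0,0,0,5.5,0,0,4,0,0,0,5.5,0,0,4,0,0,0,5.5,0,0,4,0,0,0,5.5],
)

```text
t: 6.62
tool_pos: [0.4338, -0.3625, 0.2152]
orientation: [-0.669, -2.274, -0.28]
force: [0.1, -0.7, -2.2]
opening: 0.0621
```

```bash
cat > plan.py <<'E'
from opt import *
np.set_printoptions(precision=3,suppress=True)
best=None; q0=np.array([.6,1.07,.88,-.95,2.0,.6])
for psi in range(60,101,5):
  for rho in range(90,140,5):
    R,ut,m=pose(np.pi/4,1,np.radians(118),np.radians(14.7+psi),np.radians(rho)); gd=.022
    ay=R[:,1];ax=np.cross(ay,m); off=np.array([gd*m+.031*(a*ax+b*ay) for a in(-1,1) for b in(-1,1)])
    k=np.argsort(off[:,2]); dz=off[k[1],2]-off[k[0],2]
    for lx in(-.05,.05):
      for ly in (-.05,-.02):
        g=np.append((C+TR@[lx,ly,0])[:2],.08)-off[k[:2]].mean(0)
        d,s=clear(R,g,m,gd,off)
        if d<.012 or s<.016: continue
        q,e=ik(R,g,q0); mar=np.minimum(q-LO,HI-q).min()
        if e>.003 or mar<.25: continue
        sc=min(d,.025)+min(s,.025)-.3*dz+.02*mar
        if best is None or sc>best[0]: best=(sc,psi,rho,lx,ly,d,s,dz,q,g)
sc,psi,rho,lx,ly,d,s,dz,q,g=best
print(psi,rho,lx,ly,'clear',d,s,'dz',dz,'g',g); print(q)
np.save("qpour.npy",q)
sh,el,wr,t,R=fk(q,P,full=True); print('el',el,'wr',wr,'tcp',t)
s=read_state(); print('now',s['q'],s['tool_pos'],s['opening'],s['force'])
up=np.array([np.sin(np.pi/4),0,-np.cos(np.pi/4)])
for f in np.linspace(0,1,9):
    qi=s['q']*(1-f)+q*f; t,R=fk(qi,P); R=R@OFF; print(f,t,'tilt',np.degrees(np.arccos((R@up)[2])))
E
python3 plan.py
```

```text
65 120 -0.05 -0.02 clear 0.01271091601074278 0.022117458372445727 dz 0.006375857001782843 g [0.527 0.158 0.118]
[ 0.661  0.918  1.157 -0.887  2.021  0.891]
el [0.2   0.22  0.542] wr [0.559 0.499 0.221] tcp [0.526 0.14  0.112]
now [-0.718  0.857  0.744 -0.14   2.319 -1.77 ] [ 0.434 -0.363  0.215] 0.06211399637208609 [ 0.085 -0.71  -2.186]
0.0 [ 0.434 -0.363  0.215] tilt 0.22496042220233983
0.125 [ 0.468 -0.302  0.192] tilt 18.76666625795024
0.25 [ 0.493 -0.24   0.171] tilt 37.47914432624414
0.375 [ 0.511 -0.178  0.154] tilt 55.745566404083995
0.5 [ 0.524 -0.117  0.14 ] tilt 73.12781387721145
0.625 [ 0.531 -0.056  0.129] tilt 89.03889119164904
0.75 [0.535 0.007 0.121] tilt 102.632016207376
0.875 [0.533 0.072 0.115] tilt 112.72386671551067
1.0 [0.526 0.14  0.112] tilt 118.00000000000011
```

```bash
cat > path.py <<'E'
from kin import *
np.set_printoptions(precision=3,suppress=True)
q=np.load("qpour.npy"); t,R=fk(q,P); R=R@OFF; up=np.array([.7071,0,-.7071])
g=t-.019*R[:,2]; m=R@up; ay=R[:,1]; ax=np.cross(ay,m)
off=np.array([.022*m+.031*(a*ax+b*ay) for a in(-1,1) for b in(-1,1)]); k=np.argsort(off[:,2])[:2]; lip=g+off[k].mean(0)
axis=np.cross([0,0,1],m); axis/=np.linalg.norm(axis)
def at(T,dz=0):
    Q=Ro.from_rotvec(axis*np.radians(T-118)).as_matrix()
    RR=Q@R; gg=lip+Q@(g-lip)+[0,0,dz]; return RR,gg+.019*RR[:,2]
def go(RR,tt):
    s=read_state(); rv=Ro.from_matrix(RR@Ro.from_rotvec(s["orientation"]).as_matrix().T).as_rotvec()
    print("GO cm",np.round((tt-s["tool_pos"])*100,2),"rv",rv,np.linalg.norm(rv)); return s,rv
E
python3 - <<'E'
from path import *
print('axis',axis,'lip',lip)
qq=q
for T,dz in((118,0),(105,0),(90,0),(75,.0),(60,.03),(40,.06),(20,.08)):
    RR,tt=at(T,dz); qq,e=ik(RR,tt-.019*RR[:,2],qq); print(T,tt,qq,round(e,4),'wr',fk(qq,P,full=True)[2])
    if T==40: q40,t40=qq,tt
s=read_state()
RR,tt=at(40,.06); s,rv=go(RR,tt)
n=16
pq=s['q']; R0=Ro.from_rotvec(s['orientation']).as_matrix()
for f in np.linspace(0,1,n//2+1):
    Rf=Ro.from_rotvec(rv*f).as_matrix()@R0; tf=s['tool_pos']*(1-f)+tt*f+[0,0,.06*np.sin(np.pi*f)]
    pq,e=ik(Rf,tf-.019*Rf[:,2],pq); print(round(f,2),tf,pq,round(e,4),'tilt',np.degrees(np.arccos((Rf@up)[2])),fk(pq,P,full=True)[2])
E
```

```text
axis [-0.984  0.179  0.   ] lip [0.532 0.162 0.08 ]
118 [0.526 0.14  0.112] [ 0.661  0.918  1.157 -0.887  2.021  0.891] 0.0 wr [0.559 0.499 0.221]
105 [0.524 0.133 0.106] [ 0.623  0.733  1.294 -0.761  1.864  0.908] 0.0 wr [0.552 0.46  0.293]
90 [0.523 0.127 0.097] [ 0.555  0.522  1.456 -0.622  1.672  0.884] 0.0 wr [0.54  0.396 0.363]
75 [0.523 0.124 0.088] [ 0.457  0.321  1.615 -0.471  1.479  0.807] 0.0 wr [0.526 0.316 0.413]
60 [0.523 0.124 0.107] [ 0.326  0.112  1.743 -0.279  1.351  0.647] 0.0 wr [0.51  0.226 0.47 ]
40 [0.523 0.127 0.124] [ 0.102 -0.081  1.883  0.061  1.237  0.351] 0.0 wr [0.487 0.101 0.499]
20 [0.525 0.134 0.133] [-0.143 -0.144  1.989  0.457  1.225 -0.004] 0.0 wr [ 0.466 -0.015  0.474]
GO cm [ 8.94 48.93 -9.12] rv [-0.671 -0.338 -1.238] 1.4485665376483394
0.0 [ 0.434 -0.363  0.215] [-0.718  0.857  0.744 -0.14   2.319 -1.77 ] 0.0 tilt 0.33700370377128724 [ 0.659 -0.508  0.481]
0.12 [ 0.445 -0.301  0.227] [-0.688  0.675  0.951 -0.005  2.221 -1.516] 0.0 tilt 5.1659730703206455 [ 0.635 -0.456  0.514]
0.25 [ 0.456 -0.24   0.235] [-0.647  0.501  1.138  0.099  2.113 -1.283] 0.0 tilt 10.503749980631301 [ 0.61  -0.396  0.542]
0.38 [ 0.467 -0.179  0.236] [-0.59   0.334  1.314  0.175  1.992 -1.057] 0.0 tilt 15.780082853183089 [ 0.584 -0.329  0.563]
0.5 [ 0.479 -0.118  0.23 ] [-0.512  0.179  1.478  0.224  1.857 -0.83 ] 0.0 tilt 20.95986435071916 [ 0.558 -0.255  0.572]
0.62 [ 0.49  -0.057  0.214] [-0.406  0.043  1.629  0.244  1.708 -0.588] 0.0 tilt 26.008345784723588 [ 0.535 -0.174  0.569]
0.75 [0.501 0.004 0.189] [-0.266 -0.059  1.757  0.227  1.546 -0.318] 0.0 tilt 30.88970817869228 [ 0.515 -0.087  0.555]
0.88 [0.512 0.066 0.158] [-0.093 -0.107  1.848  0.167  1.382 -0.007] 0.0 tilt 35.566722683229855 [0.498 0.005 0.531]
1.0 [0.523 0.127 0.124] [ 0.102 -0.081  1.883  0.061  1.237  0.351] 0.0 tilt 40.00065482738638 [0.487 0.101 0.499]
```

apply_moves(
  commands=[0.75,3.5,0.5,-0.056,-0.028,-0.103,5.5,0.75,4.1,0,-0.056,-0.028,-0.103,5.5,0.75,4.1,0,-0.056,-0.028,-0.103,5.5,0.75,4.1,0,-0.056,-0.028,-0.103,5.5,0.75,4.1,0,-0.056,-0.028,-0.103,5.5,0.75,4.1,0,-0.056,-0.028,-0.103,5.5,0.75,4.1,0,-0.056,-0.028,-0.103,5.5,0.75,4.1,0,-0.056,-0.028,-0.103,5.5],
)

```text
t: 7.62
tool_pos: [0.4959, -0.0356, 0.2346]
orientation: [-1.939, -2.159, -0.226]
force: [1.3, 0.1, -1.5]
opening: 0.0617
```

Run:
```python
from path import *
s,rv=go(*at(40,.1)); print(s['q'],s['opening'],s['force'])
```

```text
GO cm [ 2.74 16.24 -7.05] rv [-0.195 -0.099 -0.384] 0.4413931586261989
[-0.351 -0.036  1.657  0.23   1.677 -0.451] 0.0616632371140096 [ 1.286  0.134 -1.493]
```

apply_moves(
  commands=[0.7,4,-1,-0.05,-0.025,-0.1,5.5,0.7,4,-1.5,-0.05,-0.025,-0.1,5.5,0.7,4,-2,-0.05,-0.025,-0.1,5.5,0.6,4,-2.2,-0.05,-0.025,-0.08,5.5,0,0,0,0,0,0,5.5],
)

```text
t: 8.25
tool_pos: [0.5216, 0.1323, 0.1744]
orientation: [2.474, 1.885, 0.19]
force: [-0.6, -0.2, -2.2]
opening: 0.0613
```

Run:
```python
from path import *
s,rv=go(*at(40,.1)); print(s['q'],s['opening'],s['force'])
go(*at(65,.04)); go(*at(85,.0)); go(*at(118,.0))
im,d=read_camera("top"); cv2.imwrite("pics/t2.png",cv2.resize(im[150:330,120:360],None,fx=3,fy=3))
```

```text
GO cm [ 0.16 -0.55 -1.04] rv [0.013 0.016 0.004] 0.021286884255005363
[ 0.125 -0.138  1.842  0.04   1.319  0.386] 0.06133142185326033 [-0.562 -0.231 -2.218]
GO cm [ 0.1  -0.88 -5.36] rv [-0.416  0.095 -0.   ] 0.4263175360760663
GO cm [ 0.15 -0.62 -8.01] rv [-0.759  0.157 -0.003] 0.7751961723002626
GO cm [ 0.4   0.73 -6.24] rv [-1.326  0.259 -0.009] 1.3510512592593942
```

View pics/t2.png

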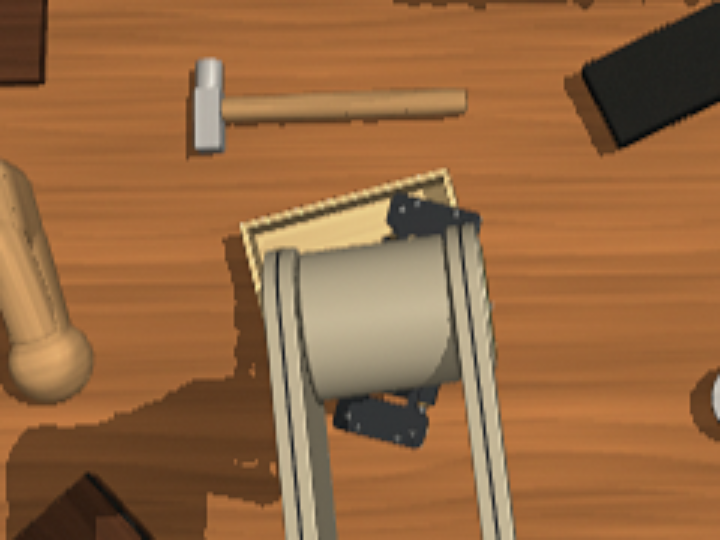

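The arm is over the tray, and the hammer and last are clear of it (the last is at about (40,330)). Next I tip to about 85°, then on past it.

apply_moves(
  commands=[0,-0.15,-1,-0.1,0.02,0,5.5,0,-0.1,-1,-0.12,0.025,0,5.5,0,-0.1,-1,-0.12,0.025,0,5.5,0,-0.1,-1,-0.12,0.025,0,5.5,0.1,-0.1,-1,-0.12,0.025,0,5.5,0,0,-1,-0.1,0.02,0,5.5,0,0,0,0,0,0,5.5],
)

```text
t: 9.18
tool_pos: [0.5293, 0.1154, 0.126]
orientation: [2.042, 1.599, -0.552]
force: [0.0, 0.2, -1.5]
opening: 0.0617
```

Run:
```python
from path import *
s,rv=go(*at(80,.01)); print(s['q'],s['opening'],s['force'])
go(*at(100,.0)); go(*at(118,.0))
```

```text
GO cm [-0.64  0.96 -2.5 ] rv [0.023 0.007 0.003] 0.024419651253280945
[ 0.486  0.357  1.54  -0.548  1.595  0.814] 0.06165143890571859 [ 0.021  0.199 -1.497]
GO cm [-0.53  1.56 -2.27] rv [-0.32   0.069  0.002] 0.327513492015159
GO cm [-0.37  2.42 -1.4 ] rv [-0.629  0.126 -0.   ] 0.6415786157238977
```

apply_moves(
  commands=[-0.3,0.6,-1.2,0,0,0,5.5,-0.2,0.5,-1.1,-0.08,0.02,0,5.5,0,0.3,0.1,-0.1,0.02,0,5.5,0,0.3,0.2,-0.1,0.02,0,5.5,0,0.3,0.2,-0.1,0.02,0,5.5,0,0,0,0,0,0,5.5],
)

```text
t: 9.93
tool_pos: [0.5281, 0.1329, 0.1137]
orientation: [1.772, 1.401, -0.865]
force: [-0.0, 0.1, -1.4]
opening: 0.0622
```

Run:
```python
from path import *
s,rv=go(*at(102,.0)); print(s['q'],s['opening'],s['force'])
go(*at(118,.0)); go(*at(124,.005))
im,d=read_camera("scene"); cv2.imwrite("pics/s2.png",cv2.resize(im[120:300,270:510],None,fx=3,fy=3))
```

```text
GO cm [-0.39 -0.11 -0.93] rv [0.016 0.006 0.011] 0.020642080527438707
[ 0.611  0.702  1.3   -0.744  1.852  0.907] 0.06220079813488334 [-0.016  0.124 -1.428]
GO cm [-0.25  0.67 -0.17] rv [-0.258  0.057  0.01 ] 0.264439195846751
GO cm [-0.19  1.01  0.56] rv [-0.361  0.076  0.009] 0.3690530806027609
```

View pics/s2.png

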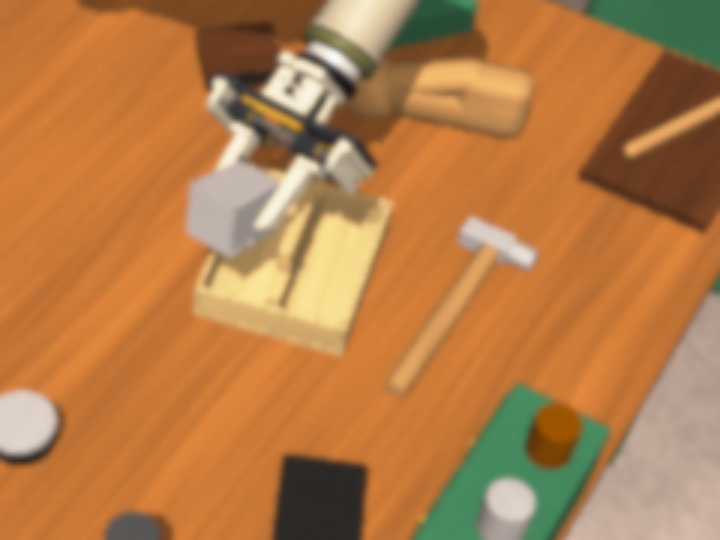

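The cup is above the near (-x) compartment and the gripper is clear of the last. I'll continue tipping.

apply_moves(
  commands=[-0.1,0.2,0,-0.09,0.02,0,5.5,-0.1,0.3,0.2,-0.09,0.02,0,5.5,0,0.3,0.3,-0.09,0.02,0,5.5,0,0.2,0.2,-0.05,0.01,0,5.5,0,0,0,0,0,0,5.5,0,0,0,0,0,0,5.5],
)

```text
t: 10.72
tool_pos: [0.532, 0.1408, 0.131]
orientation: [1.536, 1.224, -1.074]
force: [0.3, 0.4, -1.4]
opening: 0.0616
```

Run:
```python
from path import *
s,rv=go(*at(118,.0)); print(s['q'],s['opening'],s['force'])
for c in("top","scene"):
    im,d=read_camera(c)
    for r in spot_point("knob1_ball",c): print(c,round(r["conf"],2),w(c,r["point"]), (E('z',-np.radians(14.7))@(w(c,r["point"])-[.575,.194,0])))
    if c=="top": cv2.imwrite("pics/t3.png",cv2.resize(im[190:300,180:310],None,fx=5,fy=5))
```

```text
GO cm [-0.64 -0.12 -1.89] rv [0.044 0.005 0.016] 0.04693576002526623
[ 0.656  0.942  1.111 -0.924  2.071  0.871] 0.06164381125199157 [ 0.288  0.366 -1.433]
top 0.71 [0.576 0.199 0.001] [0.002 0.004 0.001]
scene 0.54 [0.525 0.114 0.163] [-0.069 -0.064  0.163]
```

View pics/t3.png

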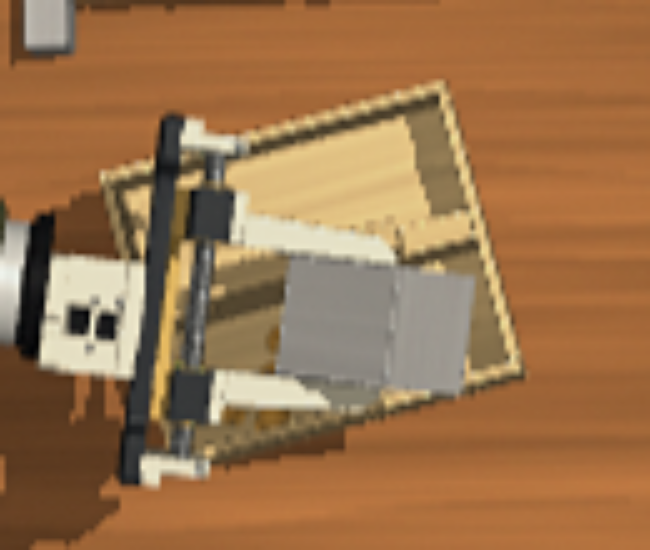

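Knobs are in the near compartment (at about (270,335), (235,410) and (265,410)). The force fell from -2.2 to -1.4 N. I'll tip a little further with a small wag to make sure the cup is empty, then back off and count.

apply_moves(
  commands=[0,0.2,0.4,-0.09,0.02,0,5.5,0,0.2,0.3,-0.05,0.01,0,5.5,0,0,0,0.06,-0.01,0,5.5,0,0,0,-0.06,0.01,0,5.5,0,0,0,0,0,0,5.5,0,0,0,0,0,0,5.5,0,0,3,0.1,-0.02,0,5.5,0,0,3,0.1,-0.02,0,5.5],
)

```text
t: 11.92
tool_pos: [0.5297, 0.1438, 0.1912]
orientation: [1.575, 1.266, -1.049]
force: [1.0, 0.8, 0.2]
opening: 0.0617
```

Run:
```python
from path import *
s,rv=go(*at(60,.1)); print(s['q'],s['opening'],s['force'])
s,rv=go(*at(30,.15));
qq=s['q']
for T,dz in((100,.1),(80,.1),(60,.1),(30,.15)):
    RR,tt=at(T,dz); qq,e=ik(RR,tt-.019*RR[:,2],qq); print(T,tt,qq,round(e,4))
```

```text
GO cm [-0.7  -2.02 -1.38] rv [ 0.983 -0.185  0.013] 1.0006386852603941
[ 0.656  0.813  1.148 -0.917  2.09   0.802] 0.06173166483092015 [0.99  0.759 0.249]
GO cm [-0.59 -1.37  1.68] rv [ 1.498 -0.283  0.012] 1.524197717971435
100 [0.524 0.131 0.203] [ 0.604  0.537  1.323 -0.744  1.912  0.802] 0.0
80 [0.523 0.125 0.191] [ 0.494  0.279  1.499 -0.528  1.691  0.754] 0.0
60 [0.523 0.124 0.177] [ 0.326  0.049  1.677 -0.273  1.476  0.611] 0.0
30 [0.524 0.13  0.208] [-0.021 -0.194  1.85   0.246  1.366  0.216] 0.0
```

apply_moves(
  commands=[-0.1,-0.3,0,0.15,-0.03,0,5.5,-0.1,-0.3,0,0.15,-0.03,0,5.5,-0.1,-0.3,0,0.15,-0.03,0,5.5,-0.1,-0.3,0,0.15,-0.03,0,5.5,-0.1,-0.3,0.5,0.15,-0.03,0,5.5,0,-0.3,0.5,0.15,-0.03,0,5.5,0,-0.2,0.5,0.15,-0.03,0,5.5,0,0,0.5,0.15,-0.03,0,5.5],
)

```text
t: 12.92
tool_pos: [0.5279, 0.1287, 0.223]
orientation: [2.458, 1.837, 0.123]
force: [-0.6, 0.6, -1.5]
opening: 0.0616
```

Run:
```python
from path import *
R=Rt(168,45); gt=np.array([.41,-.05,.2]); s,rv=go(R,gt+.019*R[:,2]); print(s['q'],s['opening'])
pq=s['q']; R0=Ro.from_rotvec(s['orientation']).as_matrix(); tt=gt+.019*R[:,2]
print('tilt',np.degrees(np.arccos((R0@up)[2])))
for f in np.linspace(0,1,6):
    Rf=Ro.from_rotvec(rv*f).as_matrix()@R0; tf=s['tool_pos']*(1-f)+tt*f
    pq,e=ik(Rf,tf-.019*Rf[:,2],pq); print(round(f,2),pq,round(e,4),'tilt',np.degrees(np.arccos((Rf@up)[2])))
```

```text
GO cm [-13.11 -17.59  -3.64] rv [0.68  0.534 1.599] 1.8178183793960563
[ 0.163 -0.129  1.744 -0.026  1.423  0.453] 0.06157411886326509
tilt 44.06112575407698
0.0 [ 0.163 -0.129  1.744 -0.026  1.423  0.453] 0.0 tilt 44.06112575407698
0.2 [-0.022 -0.107  1.74   0.141  1.535 -0.054] 0.0 tilt 36.85307785951668
0.4 [-0.153  0.004  1.672  0.212  1.693 -0.493] 0.0 tilt 28.560006290558672
0.6 [-0.223  0.152  1.575  0.196  1.855 -0.877] 0.0 tilt 19.471843234925544
0.8 [-0.244  0.295  1.485  0.115  1.994 -1.236] 0.0 tilt 9.866011684005596
1.0 [-0.232  0.406  1.429 -0.018  2.092 -1.596] 0.0 tilt 0.2509275360474589
```

apply_moves(
  commands=[-1,-1.35,0,0.052,0.041,0.123,5.5,-1,-1.35,0,0.052,0.041,0.123,5.5,-1,-1.35,-0.3,0.052,0.041,0.123,5.5,-1,-1.35,-0.3,0.052,0.041,0.123,5.5,-1,-1.35,-0.3,0.052,0.041,0.123,5.5,-1,-1.35,-0.3,0.052,0.041,0.123,5.5,-1,-1.35,-0.3,0.052,0.041,0.123,5.5,-1,-1.35,-0.3,0.052,0.041,0.123,5.5],
)

```text
t: 13.92
tool_pos: [0.4467, 0.0151, 0.2148]
orientation: [-1.097, -2.409, -0.148]
force: [0.2, -0.3, -1.6]
opening: 0.0619
```

Run:
```python
from path import *
R=Rt(168,45); gt=np.array([.41,-.05,.2]); s,rv=go(R,gt+.019*R[:,2])
for c in("top","scene"):
    im,d=read_camera(c)
    for r in spot_point("knob1_ball",c): print(c,round(r["conf"],2), (E('z',-np.radians(14.7))@(w(c,r["point"])-[.575,.194,0])))
    if c=="top": cv2.imwrite("pics/t4.png",np.vstack([cv2.resize(im[200:300,190:310],None,fx=4,fy=4)]))
    else: cv2.imwrite("pics/s4.png",cv2.resize(im[160:260,320:440],None,fx=4,fy=4))
a=cv2.imread("pics/t4.png");b=cv2.imread("pics/s4.png"); cv2.imwrite("pics/ts4.png",cv2.resize(np.hstack([a,b]),(800,333)))
```

```text
GO cm [-4.98 -6.23 -2.83] rv [0.234 0.207 0.6  ] 0.6766159819320192
top 0.6 [ 0.178 -0.005 -0.002]
top 0.54 [-0.034  0.084  0.018]
scene 0.43 [-0.033  0.079  0.018]
```

View pics/ts4.png

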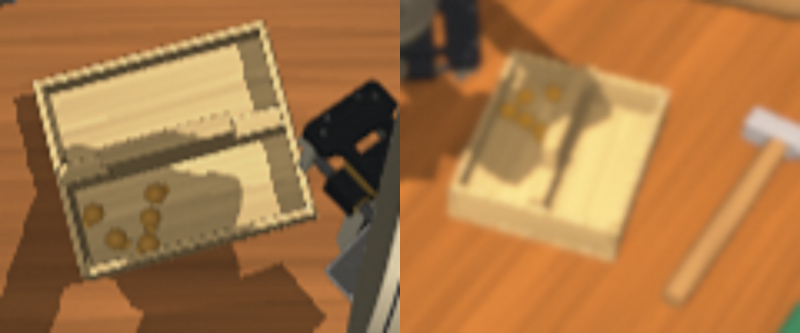

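The top view shows all five knobs in the near compartment: (93,213), (115,238), (148,243), (150,217) and (155,193). Now I'll stand the cup down.

apply_moves(
  commands=[-1,-1.2,-0.6,0.047,0.041,0.12,5.5,-1,-1.2,-0.6,0.047,0.041,0.12,5.5,-1,-1.2,-0.6,0.047,0.041,0.12,5.5,-1,-1.2,-0.6,0.047,0.041,0.12,5.5,-1,-1.2,-0.5,0.047,0.041,0.12,5.5,0,0,0,0,0,0,5.5],
)

```text
t: 14.88
tool_pos: [0.3996, -0.0418, 0.1894]
orientation: [-0.25, -2.363, -0.101]
force: [0.3, 1.4, -1.4]
opening: 0.0616
```

Run:
```python
from path import *
R=Rt(168,45); gt=np.array([.41,-.05,.057]); s,rv=go(R,gt+.019*R[:,2]); print(s['force'])
R0=Ro.from_rotvec(s['orientation']).as_matrix();print('up',R0@up)
```

```text
GO cm [ -0.27  -0.54 -14.58] rv [0.004 0.017 0.001] 0.017806571062365297
[ 0.274  1.44  -1.389]
up [-0.017  0.004  1.   ]
```

apply_moves(
  commands=[0,-0.2,-3.5,0.004,0.017,0,5.5,0,-0.2,-4,0,0,0,5.5,0,0,-3.5,0,0,0,5.5,0,0,-2,0,0,0,5.5,0,0,0,0,0,0,5.5],
)

```text
t: 15.5
tool_pos: [0.4057, -0.043, 0.061]
orientation: [-0.274, -2.367, -0.099]
force: [-0.3, -0.2, 0.1]
opening: 0.0618
```

Run:
```python
from path import *
R=Rt(168,45); gt=np.array([.41,-.05,.0535]); s,rv=go(R,gt+.019*R[:,2]); print(s['force'])
R0=Ro.from_rotvec(s['orientation']).as_matrix();print('up',R0@up)
```

```text
GO cm [-0.88 -0.42 -2.1 ] rv [0.013 0.022 0.018] 0.03125117648814585
[-0.345 -0.195  0.136]
up [-0.022  0.013  1.   ]
```

apply_moves(
  commands=[0,0,-0.8,0.013,0.022,0,5.5,0,0,-0.7,0,0,0,5.5,0,0,0,0,0,0,5.5],
)

```text
t: 15.88
tool_pos: [0.4082, -0.0432, 0.0479]
orientation: [-0.27, -2.348, -0.11]
force: [0.2, -0.7, -1.3]
opening: 0.0615
```

Run:
```python
from path import *
R=Rt(168,45); gt=np.array([.41,-.05,.0535]); s,rv=go(R,gt+.019*R[:,2]); print(s['force'])
R0=Ro.from_rotvec(s['orientation']).as_matrix();print('up',R0@up)
```

```text
GO cm [-1.13 -0.4  -0.79] rv [0.001 0.004 0.02 ] 0.020055673131980516
[ 0.245 -0.679 -1.346]
up [-0.004  0.002  1.   ]
```

apply_moves(
  commands=[0,0,-0.4,0,0.004,0,5.5,0,0,-0.4,0,0,0,5.5,0,0,0,0,0,0,5.5],
)

```text
t: 16.25
tool_pos: [0.4089, -0.0434, 0.04]
orientation: [-0.271, -2.345, -0.11]
force: [0.7, -0.5, -1.1]
opening: 0.0618
```

Run:
```python
from path import *
R=Rt(168,45); gt=np.array([.41,-.05,.0535]); s,rv=go(R,gt+.019*R[:,2]); print(s['force'])
R0=Ro.from_rotvec(s['orientation']).as_matrix();print('up',R0@up)
```

```text
GO cm [-1.2  -0.38  0.  ] rv [0.002 0.001 0.02 ] 0.0199642065421583
[ 0.735 -0.544 -1.072]
up [-0.001  0.002  1.   ]
```

apply_moves(
  commands=[0,0,-0.15,0,0,0,5.5,0,0,0,0,0,0,5.5],
)

```text
t: 16.5
tool_pos: [0.4091, -0.0435, 0.0401]
orientation: [-0.271, -2.345, -0.11]
force: [0.0, -0.5, -0.9]
opening: 0.0619
```

apply_moves(
  commands=[0,0,0,0,0,0,7,0,0,0,0,0,0,9.3,0,0,0,0,0,0,9.3,0,0,0,0,0,0,9.3],
)

```text
t: 17.0
tool_pos: [0.409, -0.0435, 0.04]
orientation: [-0.271, -2.344, -0.11]
force: [-0.4, 0.0, -1.4]
opening: 0.092
```

Run:
```python
from path import *
s=read_state(); R0=Ro.from_rotvec(s['orientation']).as_matrix(); print('toolz',R0[:,2],s['opening'],s['force'],s['q'])
# tray grip orientation: tool down, jaws along tray x (14.7deg), keep q6 in range
th=np.radians(14.7)
for sg in(1,-1):
    y=sg*np.array([np.cos(th),np.sin(th),0]); z=np.array([0,0,-1.]); R=np.stack([np.cross(y,z),y,z],1)
    q,e=ik(R,[.575,.194,.2],[.3,.2,1.5,0,1.5,-1 if sg>0 else 0]); print(sg,q,e); go(R,np.array([.575,.194,.181]))
```

```text
toolz [-0.688  0.159 -0.708] 0.09197302255711526 [-0.443  0.016 -1.381] [-0.229  0.617  1.438 -0.001  1.871 -1.57 ]
1 [ 0.241  0.168  1.516  0.     1.458 -0.016] 1.612954162890125e-11
GO cm [16.6  23.75 14.1 ] rv [-0.572 -0.591 -1.026] 1.314820208512299
-1 [ 0.415  0.133  1.582 -0.235  1.388 -2.66 ] 0.28367432466806947
GO cm [16.6  23.75 14.1 ] rv [ 0.671 -0.65   1.934] 2.1474863850408257
```

apply_moves(
  commands=[1.4,-0.3,1.4,0,0,0,9.3,2.1,-0.5,2.1,0,0,0,9.3,2.1,-0.5,2.1,0,0,0,9.3,2.1,-0.5,2.1,0,0,0,9.3,1,0,3,0,0,0,9.3,0,0,5,-0.04,-0.04,-0.08,9.3,0,1,5,-0.05,-0.05,-0.1,9.3,0,3,3,-0.06,-0.06,-0.1,9.3],
)

```text
t: 18.0
tool_pos: [0.4947, -0.0214, 0.2776]
orientation: [-0.697, -2.442, -0.098]
force: [0.4, -1.0, 0.2]
opening: 0.0929
```

Run:
```python
from path import *
th=np.radians(14.7); y=np.array([np.cos(th),np.sin(th),0]); z=np.array([0,0,-1.]); R=np.stack([np.cross(y,z),y,z],1)
go(R,np.array([.575,.194,.25]))
```

```text
GO cm [ 8.03 21.54 -2.76] rv [-0.436 -0.44  -0.735] 0.9609869066139504
```

apply_moves(
  commands=[1.2,3.1,0.6,-0.063,-0.063,-0.105,9.3,1.2,3.1,0,-0.063,-0.063,-0.105,9.3,1.2,3.1,0,-0.063,-0.063,-0.105,9.3,1.2,3.1,0,-0.063,-0.063,-0.105,9.3,1.2,3.1,0,-0.063,-0.063,-0.105,9.3,1.1,3.1,0,-0.063,-0.063,-0.105,9.3,1,3,0,-0.06,-0.06,-0.1,9.3,0,0,0,0,0,0,9.3],
)

```text
t: 19.0
tool_pos: [0.5781, 0.2023, 0.2905]
orientation: [1.927, 2.445, 0.002]
force: [0.0, -0.6, 0.1]
opening: 0.0929
```

Run:
```python
from path import *
th=np.radians(14.7); y=np.array([np.cos(th),np.sin(th),0]); z=np.array([0,0,-1.]); R=np.stack([np.cross(y,z),y,z],1)
go(R,np.array([.575,.194,.25]))
im,d=read_camera("top")
for r in cut_out("cup","top")[:5]:
    Pc=cloud("top",d,r["mask"]); Q=Pc[Pc[:,2]>.06]; print(round(r["conf"],2),Q.mean(0),Q[:,2].max(),cv2.minAreaRect((Q[:,:2]*1000).astype(np.float32)))
for c in("top","scene"):
    if c=="scene": im,d=read_camera(c)
    for n in("tray","tray_grip"): 
        for r in spot_point(n,c)[:2]: print(c,n,round(r["conf"],2),w(c,r["point"]))
cv2.imwrite("pics/s5.png",cv2.resize(im[100:340,180:500],None,fx=2.4,fy=2.4))
```

```text
GO cm [-0.31 -0.83 -4.05] rv [0.017 0.024 0.021] 0.03566491725280309
0.96 [ 0.328 -0.401  0.072] 0.08701609959354945 ((328.2583923339844, -402.0141906738281), (63.5831184387207, 62.9099006652832), 29.93624496459961)
0.91 [ 0.366 -0.262  0.073] 0.08511909738403542 ((366.117431640625, -263.1222839355469), (61.53622817993164, 62.38319778442383), 73.6460952758789)
0.64 [ 0.421 -0.048  0.075] 0.08496973655982146 ((422.362548828125, -46.2473258972168), (61.599571228027344, 62.139862060546875), 76.7939682006836)
top tray 0.69 [0.576 0.195 0.002]
top tray_grip 0.57 [0.574 0.194 0.09 ]
scene tray 0.84 [0.573 0.194 0.003]
scene tray_grip 0.65 [0.571 0.193 0.092]
```

View pics/s5.png

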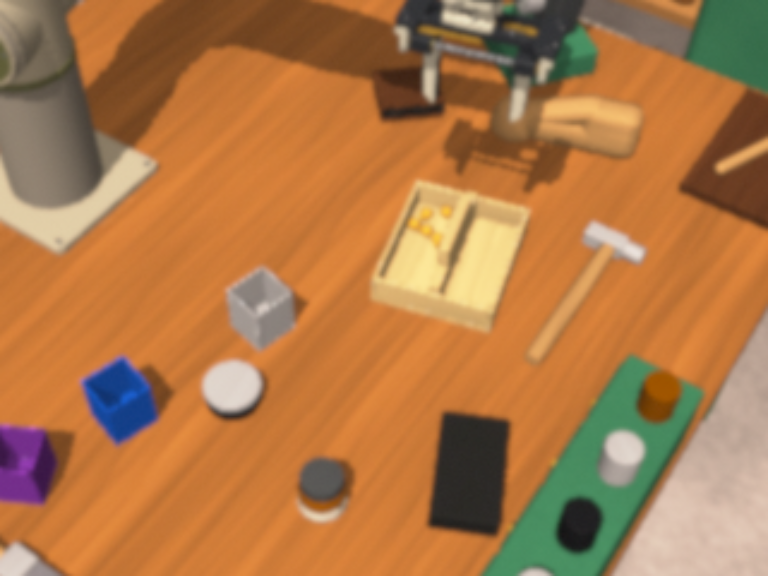

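The cup stands upright and empty at (262,307), clear of the tray. All five knobs are in the tray (410-450, 210-240), and the bystanders look untouched. Next I descend on the handle.

apply_moves(
  commands=[-0.4,-0.8,-4,0.017,0.024,0.021,9.3,0,0,-5,0,0,0,9.3,0,0,-5,0,0,0,9.3,0,0,-3,0,0,0,9.3,0,0,0,0,0,0,9.3],
)

```text
t: 19.98
tool_pos: [0.5761, 0.1846, 0.1168]
orientation: [-1.931, -2.476, -0.002]
force: [0.6, 0.4, 0.2]
opening: 0.093
```

Run:
```python
from path import *
th=np.radians(14.7); y=np.array([np.cos(th),np.sin(th),0]); z=np.array([0,0,-1.]); R=np.stack([np.cross(y,z),y,z],1)
go(R,np.array([.574,.194,.055]))
```

```text
GO cm [-0.21  0.94 -6.18] rv [-0.002 -0.001  0.011] 0.010828479667414605
```

apply_moves(
  commands=[-0.2,0.9,-1.5,0,0,0.01,9.3,0,0,-1.8,0,0,0,9.3,0,0,-1.5,0,0,0,9.3,0,0,-0.8,0,0,0,9.3,0,0,0,0,0,0,9.3],
)

```text
t: 20.6
tool_pos: [0.5767, 0.1944, 0.0614]
orientation: [1.919, 2.486, 0.009]
force: [-0.7, -0.7, 0.6]
opening: 0.0929
```

Run:
```python
from path import *
th=np.radians(14.7); y=np.array([np.cos(th),np.sin(th),0]); z=np.array([0,0,-1.]); R=np.stack([np.cross(y,z),y,z],1)
s,_=go(R,np.array([.574,.194,.055])); print(s['force'])
```

```text
GO cm [-0.27 -0.04 -0.64] rv [-0.004  0.005  0.001] 0.005958610211972021
[-0.659 -0.65   0.599]
```

apply_moves(
  commands=[-0.25,0,-0.5,-0.004,0.005,0,9.3,0,0,0,0,0,0,5,0,0,0,0,0,0,3,0,0,0,0,0,0,2,0,0,0,0,0,0,1,0,0,0,0,0,0,1,0,0,0,0,0,0,1],
  squeeze=10,
)

```text
t: 21.48
tool_pos: [0.5755, 0.1947, 0.0582]
orientation: [1.919, 2.485, 0.003]
force: [0.3, 0.4, 0.1]
opening: 0.0376
```

apply_moves(
  commands=[0,0,0,0,0,0,1,0,0,0,0,0,0,1,0,0,0,0,0,0,1,0,0,0,0,0,0,1],
  squeeze=45,
)

```text
t: 21.98
tool_pos: [0.5752, 0.1946, 0.0581]
orientation: [1.919, 2.486, 0.002]
force: [0.1, 0.4, 0.8]
opening: 0.0159
```

Gripped at 15.9 mm. Lifting gently.

apply_moves(
  commands=[0,0,0,0,0,0,1,0,0,1,0,0,0,1,0,0,1.5,0,0,0,1,0,0,2,0,0,0,1,0,0,2,0,0,0,1,0,0,2,0,0,0,1,0,0,1.5,0,0,0,1,0,0,0.8,0,0,0,1],
)

```text
t: 22.98
tool_pos: [0.5734, 0.1941, 0.1727]
orientation: [1.919, 2.487, -0.001]
force: [-0.2, 0.8, -6.5]
opening: 0.0154
```

apply_moves(
  commands=[0,0,0,0,0,0,1,0,0,0,0,0,0,1,0,0,0,0,0,0,1,0,0,0,0,0,0,1],
)

```text
t: 23.48
tool_pos: [0.5725, 0.1939, 0.1711]
orientation: [-1.919, -2.486, 0.004]
force: [0.0, 0.5, -6.3]
opening: 0.0157
```

Run:
```python
from path import *
s=read_state(); R0=Ro.from_rotvec(s['orientation']).as_matrix(); print(s['tool_pos'],R0[:,2],s['force'],s['opening'],s['dq'])
for c in("scene","top"):
    im,d=read_camera(c)
    for n in("tray","tray_grip"):
        for r in spot_point(n,c)[:2]: print(c,n,round(r["conf"],2),w(c,r["point"]))
    m=cut_out("tray",c)
    if m:
        Pc=cloud(c,d,m[0]["mask"]); print(c,'tray z pct',np.percentile(Pc[:,2],[2,50,98]))
    for n in("jar","tin","hammer"): print(n,[w(c,r["point"]) for r in spot_point(n,c)[:1]])
    if c=="scene": a=cv2.resize(im[100:300,230:470],None,fx=3,fy=3)
cv2.imwrite("pics/s6.png",a)
```

```text
[0.572 0.194 0.171] [-0.003 -0.001 -1.   ] [ 0.011  0.537 -6.322] 0.015742158290682998 [ 0.     0.008  0.006 -0.001 -0.002 -0.001]
scene tray 0.7 [ 0.64  -0.22   0.003]
scene tray 0.66 [0.571 0.191 0.116]
scene tray_grip 0.93 [0.571 0.191 0.202]
scene tray_grip 0.68 [0.497 0.243 0.129]
scene tray z pct [0.004 0.124 0.204]
jar [array([ 0.641, -0.22 ,  0.002])]
tin [array([ 0.466, -0.163,  0.002])]
hammer [array([0.749, 0.231, 0.003])]
top tray 0.79 [0.574 0.198 0.112]
top tray 0.49 [ 0.339  0.449 -0.   ]
top tray_grip 0.81 [0.578 0.193 0.202]
top tray z pct [-0.002  0.005  0.076]
jar [array([ 0.639, -0.22 , -0.001])]
tin [array([ 0.466, -0.163,  0.005])]
hammer [array([ 0.749,  0.234, -0.004])]
```

View pics/s6.png

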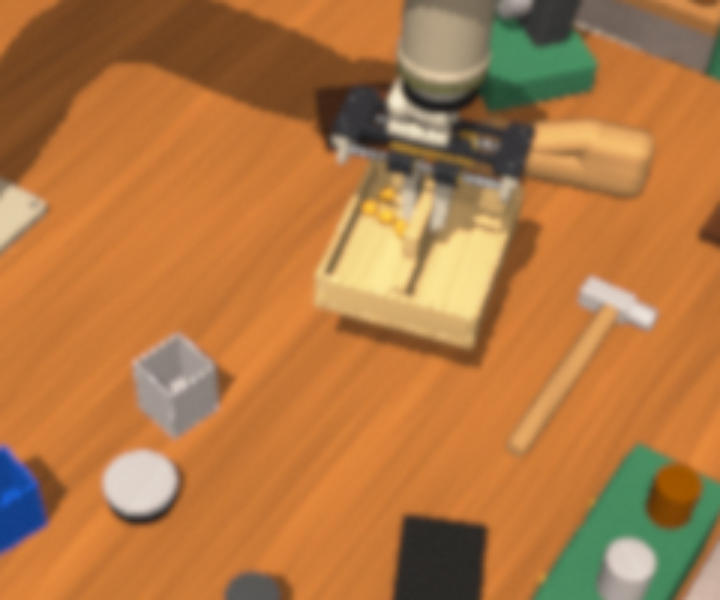

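The tray is level in the grip, about 11 cm up, with the knobs at (370-400, 195-228). The cup is upright at (177,385) and clear. Handing in.

```bash
python3 -c "
from h import *
s=read_state();print(s['tool_pos'],s['dq'],s['opening']);print(close_job())"
```

```text
[0.57294477 0.19401137 0.17200512] [-1.39449081e-03 -2.34974415e-03  1.62863380e-04 -3.19298149e-04
  9.72953605e-04 -9.72415185e-06] 0.01578767215512954
the job is handed in; nothing more can be done
None
```

I gripped the steel cup from the far side, tipped it to about 120° or more over the tray's near (-x) compartment, and stood it empty on the bench at about (0.42, -0.05). I then pinched the tray by its middle board at 45 N, lifted it, and handed the job in while still holding it, at about 23.5 s of the 72 s allowed.

**Knobs:** counted by eye in a top-view picture, all five were in the tray after the pour. They still appeared to be there in the scene view after the lift; I checked by eye, because the network found only one of them.

**Tray:** its underside was about 11 cm up and level, with the tool axis within 0.003 rad of vertical. The grip opening was 15.8 mm, and joint speeds were about 0.002 rad/s.

**Cup:** upright in the last picture and clear of the tray.

**Bystanders:** the networks placed the jar, tin and hammer within a few mm of where they began. The brush, heel block, last and soles I only looked at in the pictures, without measuring them.

**Disagreement:** the tray network's best match in the scene camera was the jar, and I discarded it. Both cameras otherwise put the tray's underside at 0.112 to 0.116 m.

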